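# Brace a square jar in its holder and unscrew the cap

## Task

Set the square jar upright into the square well of the wooden holder, its cap still on tight, so that it cannot turn. Then unscrew the cap anticlockwise (seen from above) until it comes free, lift it off, and finish while still holding it: level, still and centred just above the mouth of the jar, with a clear gap of about two centimetres under the cap's edge, the jar left standing in the well. Do not tip the jar over and leave everything else where it is.

Things in the scene. Friction and masses are not known exactly. Their poses are not given: they have to be found in the camera images.
- jar: White stoneware jar, square body 60 x 60 mm and 70 mm high, then a round neck; mouth 100 mm above the base, 108 mm high with its cap on. Loose on the worktop, 0.3 to 0.55 kg. Origin: centre of the underside; z up, x and y square to its sides; a small round knob on the shoulder marks the +x +y corner. It may be carried by its cap while that is tight.
- cap: Round ribbed aluminium screw cap on the square jar, 58 mm in diameter, 28 mm high, 60 g, held by three short inner lugs hooked under ledges of the neck. Origin: centre of its lower edge, z up; screwed on, the origin is 80 mm above the jar's underside. A raised bar on its top points along its x axis. It does not rise while it turns, until it lets go.
- cap_top (a point): Centre of the cap's flat top, 28 mm above its origin, axes as the cap. The cap's angle about z (its x, anticlockwise from the jar's x) is 3 to 23 degrees at the start. Turned anticlockwise it comes free at about 60 degrees and meets a stop at about 94; clockwise it stops at 0. Best lifted off at 70 to 85 degrees; a turn of about 64 degrees from any start frees it.
- holder: Wooden holder block 176 x 96 x 34 mm fixed to the worktop, with a square well and a round well (74 mm across, not needed) 84 mm apart, both 26 mm deep. Origin: centre of the underside; x along its length, from the square well to the round one.
- square_well (a point): Centre of the floor of the square well, 8 mm above the worktop; the well is 64 x 64 mm with a 3 mm bevelled mouth, its sides along the holder's x and y. The jar fits in any of its four quarter turns, with 2 mm of play all round.
- jar_mouth (a point): Centre of the square jar's mouth, 100 mm above its underside, on a springy rubber seal disc. The seal presses the cap up against the ledges with about 20 N: this makes it tight (about 0.4 N m to turn); it rises 2.5 mm when the cap lets go.
- round_jar: Bystander: round white stoneware jar 66 mm across, 108 mm high, with a like cap of the same width. Origin: centre of the underside.
- mug: Bystander: blue mug, 76 mm across, 75 mm high. Origin: centre of the underside.
- spare_lid: Bystander: plain flat aluminium lid 70 mm across, 12 mm thick, lying on the worktop. Origin: centre of the underside.
- bowl: Bystander: white bowl 120 mm across, 50 mm high. Origin: centre of the underside.
- spoon: Bystander: spoon with a wooden handle, lying on the worktop. Origin: on its underside, along its length.
- soap: Bystander: clear soap bottle 60 mm across, 170 mm high. Origin: centre of the underside.
- tin: Bystander: steel tin 74 mm across, 100 mm high. Origin: centre of the underside.
Not all that is in view belongs to the job. There is more than one size of the holder; the job needs the middle-sized.

How it is judged:
On the way, in this order (a step that is already met when the one before it is completed fails the run):
1. the jar stands in the square well with its cap still on tight (z of jar in the frame of square_well below 0.004 m and horizontal distance between jar and square_well below 0.006 m and angle between jar's own z axis and vertical below 0.06 rad and angle between the x axis of cap and the x axis of jar, either way round below 0.6 rad and z of cap in the frame of jar below 0.084 m), for 0.2 s.
2. the cap has been turned free while the jar stands braced in the well (z of jar in the frame of square_well below 0.004 m and horizontal distance between jar and square_well below 0.006 m and angle between jar's own z axis and vertical below 0.06 rad and angle between the x axis of cap and the x axis of jar, either way round above 0.98 rad and z of cap in the frame of jar below 0.09 m), for 0.05 s.
At the end, for the whole second after the job is handed in: The jar stands in the square well (base within 4 mm of the floor, 6 mm of the centre, tilt under 0.06 rad). The fingers grip the cap (over 2 N) above the jar, touching it nowhere: the lower edge 5 to 45 mm above the mouth, within 15 mm of its axis, tilted under 0.2 rad, at rest (under 0.02 m/s) (z of jar in the frame of square_well below 0.004 m and horizontal distance between jar and square_well below 0.006 m and angle between jar's own z axis and vertical below 0.06 rad and z of cap in the frame of jar between 0.105 and 0.145 m and horizontal distance between cap and jar_mouth below 0.015 m and angle between cap's own z axis and vertical below 0.2 rad and linear speed of cap below 0.02 m/s and contact force between the fingers and cap above 2 N and contact force between cap and jar below 0.2 N); the arm keeps its last pose, push and grip.
It fails at once if the jar is tipped over (angle between jar's own z axis and vertical above 0.5 rad).
It fails at once if a bystander is disturbed (moved more than 3 cm) (distance of any of round_jar, mug, spare_lid, bowl, spoon, soap, tin from where it was at the start of the episode above 0.03 m).
It also fails if it takes over 43 s, if anything falls off the work surface, if the arm or the gripper's body presses on something with over 40 N, if the wrist force passes 120 N, or if a joint passes its speed limit or range.

## Robot

A 7-joint arm with a two-finger parallel gripper is mounted at the origin on the work surface. World frame = base frame: x ahead of the robot, y to its left, z up, the work surface at z = 0. Lengths are in m, angles in rad, forces in N, time in s.
With the tool pointing down it reaches from about 0.4 to 0.85 m from the base axis. Payload 10.4 kg.
Tool frame: the origin (TCP) lies between the finger pads; the fingertips stand 8 mm ahead of it and the grasp point (between the pads) lies 11 mm behind it; z points along the fingers, y is the line along which they close (so a half turn about z gives the same grasp; the last joint's range is limited). The gripper opens to 87 mm and grips with 3 to 60 N. Pads are 19 mm wide; open, the fingers measure 117 mm over their backs; the gripper's body (75 mm by 190 mm) begins 51 mm behind the grasp point.
Start: joints at [-1.344, 0.332, -0.065, 1.46, 0.022, 1.35, -0.088], TCP at [0.154, 0.606, 0.199] pointing down, gripper open.
Joint ranges: [-2.6, 2.6], [-0.5, 2.12], [-1.47, 1.34], [0.16, 2.42], [-1.27, 4.41], [0.06, 2.06], [-2.6, 2.6]. Speed limits (rad/s): [2.22, 2.22, 2.79, 2.79, 3.14, 3.14, 3.14].

## Interface

Orientations are given as a unit quaternion [x, y, z, w].
In Python, from cell import robot, ik, optics, ticket gives the robot as it stands. Calls block until the motion is done:
- robot.move_pose(position, orientation): joint-space move of the TCP to a pose.
- robot.move_straight(position, feed=0.15, frame=None, max_force=None): straight line of the TCP; frame=None keeps the orientation; feed is the mean speed in m/s. With max_force (N) it stops when the force on the tool has changed by that much, and returns True; else False.
- robot.move_joints(angles): joint-space move.
- robot.release() and robot.grasp(force=None): open the fingers fully, or close them until they stop; force is the grip in N (None keeps the last).
- robot.hold(seconds).
- ik(position, orientation): joint angles nearest the present ones, or None.
- optics.read_camera(name): name is "scene" or "top" or "wrist"; returns a dict with "image" (400x640x3 uint8, blue, green, red), "range_z" (400x640 float32, m along the optical axis (not along the pixel's ray), 0 where there is no reading), "intrinsics" (3x3 intrinsics, pixels), "rvec" (rotation vector, rad) and "tvec" (3), from world to camera coordinates, as OpenCV has them; the wrist camera has in their place "tool_from_camera" (4x4, takes a point from camera to tool coordinates, whose origin is the TCP and whose axes are the flange's). Camera axes: x right, y down, z forward; pixel columns grow to the right and rows downward; lengths in m; the calibration is good to about 2 mm. The wrist camera is an equidistant fisheye: a pixel r from the principal point sees the ray r / f radians off the axis. A picture is of the moment at which its call begins: read the wrist's pose just before it.
A pose or a line that the arm cannot do raises robot.MotionError and nothing moves.
- ticket.finish_job(): hands the job in; it is judged then, once.
Readings, each from a call of its own:
- robot.current_time_s(): time.
- robot.current_q(): joint angles.
- robot.current_joint_vel(): joint speeds.
- robot.current_effort(): joint torques, N m.
- robot.current_tool_pos(): TCP position.
- robot.current_ee_rot(): TCP orientation.
- robot.current_contact_force(): force on the tool from outside, world axes, zero at the start.
- robot.current_moment(): the same for the moment, N m.
- robot.current_gripper_width(): opening from 0.0 (shut) to 1.0 (fully open).
- robot.current_grasp_force(): force on a finger pad.
Only numpy, scipy, OpenCV 4.12 (cv2) and the standard library are available. Lean on these libraries where they do the work, as an engineer would, in place of code of your own. Each camera call takes 0.05 s, during which the arm holds its last target. There are 200 camera calls.

## Working session

There is one attempt and no reset: what is moved stays moved. The work goes in short steps, each a Python script; the robot and the scene stay as the last script left them, time stands still between calls to the robot, and variables do not carry over. Pictures are saved under pics/ and viewed, at most 10 in all, crops included, and the job is handed in when it is done.

```bash
ls; mkdir -p pics
cat > h.py <<'E'
import numpy as np, cv2
from cell import robot, ik, optics, ticket
from scipy.spatial.transform import Rotation as R
def cloud(c):
    K=c["intrinsics"]; z=c["range_z"]; h,w=z.shape
    u,v=np.meshgrid(np.arange(w),np.arange(h))
    p=np.stack([(u-K[0,2])/K[0,0]*z,(v-K[1,2])/K[1,1]*z,z],-1)
    M=cv2.Rodrigues(np.array(c["rvec"],float))[0]
    P=(p-np.ravel(c["tvec"]))@M
    P[z==0]=np.nan
    return P
E
python3 - <<'E'
from h import *
ims=[]
for n in("scene","top"):
    c=optics.read_camera(n); np.savez(f"{n}.npz",**c); cv2.imwrite(f"pics/{n}.png",c["image"])
print(robot.current_time_s(),robot.current_ee_rot(),robot.current_tool_pos())
E
```

```text
pics
0.1 [ 1.24566703e-01  9.92211030e-01 -6.36682285e-04 -4.67312981e-05] [0.15442482 0.60522568 0.1983387 ]
```

View pics/top.png

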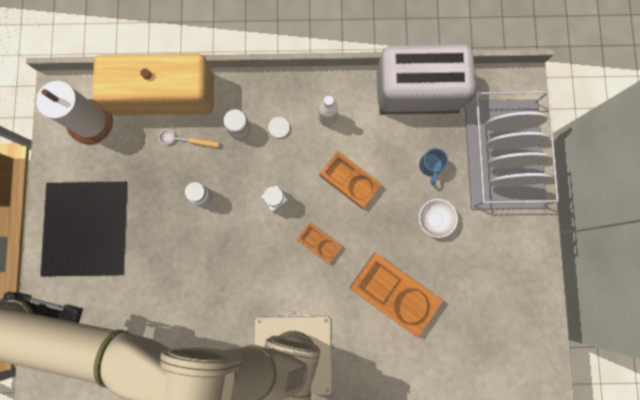

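View pics/scene.png

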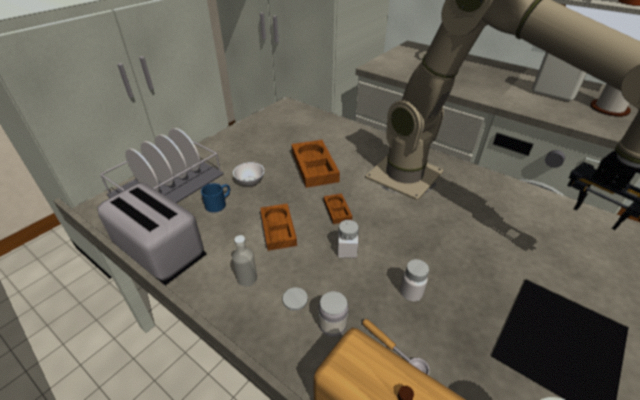

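The top view shows three holders, with the middle-sized one at (351,180); the square jar is at (274,197) and the round jar at (196,193). Next I measure them from the depth data.

Run:
```python
from h import *
c=dict(np.load("top.npz")); P=cloud(c); im=c["image"]
hsv=cv2.cvtColor(im,cv2.COLOR_BGR2HSV)
print("table z",np.nanmedian(P[240:250,200:230,2]))
m=((hsv[...,0]<16)&(hsv[...,1]>140)).astype(np.uint8)
n,l,st,ce=cv2.connectedComponentsWithStats(m)
for i in range(1,n):
    if st[i,4]<400: continue
    q=P[l==i]; q=q[np.isfinite(q[:,2])]; top=np.percentile(q[:,2],90)
    q=q[q[:,2]>top-.006]
    r=cv2.minAreaRect((q[:,:2]*1000).astype(np.float32))
    print(ce[i].round(),st[i,4],"top",top.round(3),"rect",r)
# jar
w=P[175:222,250:300].reshape(-1,3)
for a,b in((.1,.115),(.06,.078)):
    q=w[(w[:,2]>a)&(w[:,2]<b)]; print(a,len(q),q.mean(0).round(4),cv2.minAreaRect((q[:,:2]*1000).astype(np.float32)),np.median(q[:,2]))
crop=np.hstack([cv2.resize(im[170:225,245:300],(400,400),interpolation=2),cv2.resize(im[145:215,315:385],(400,400),interpolation=2)])
cv2.imwrite("pics/c1.png",crop)
c=dict(np.load("scene.npz")); P=cloud(c); w=P[210:270,325:370].reshape(-1,3)
q=w[(w[:,2]>.1)&(w[:,2]<.115)]; print("scene",len(q),q.mean(0),cv2.minAreaRect((q[:,:2]*1000).astype(np.float32)))
q=w[(w[:,2]>.01)&(w[:,2]<.066)]; print("scene body",len(q),cv2.minAreaRect((q[:,:2]*1000).astype(np.float32)))
c=optics.read_camera("wrist");print(c["intrinsics"],c["tool_from_camera"])
```

```text
table z 0.0010616408876369793
[350. 180.] 1508 top 0.038 rect ((537.7345581054688, -186.72808837890625), (171.29034423828125, 92.93678283691406), 51.04591751098633)
[319. 243.] 780 top 0.028 rect ((340.1788024902344, -84.9036865234375), (122.34136199951172, 64.5860824584961), 51.91238021850586)
[396. 294.] 3621 top 0.052 rect ((179.2645263671875, -315.17449951171875), (247.0406494140625, 132.0338134765625), 53.14921569824219)
0.1 285 [0.4778 0.0506 0.1091] ((477.6754150390625, 51.21842956542969), (56.42680740356445, 54.844268798828125), 42.5697135925293) 0.10905225739886429
0.06 91 [0.4657 0.0438 0.0692] ((477.38995361328125, 50.261451721191406), (59.31165313720703, 60.441959381103516), 33.581764221191406) 0.06945371009931693
scene 244 [0.4806407  0.0524658  0.10920456] ((478.84716796875, 51.67871856689453), (57.35972213745117, 55.658390045166016), 49.616188049316406)
scene body 423 ((420.3563232421875, 0.887176513671875), (223.38345336914062, 75.7872085571289), 44.637935638427734)
[[309.70691629   0.         316.9915237 ]
 [  0.         309.70691629 198.20254595]
 [  0.           0.           1.        ]] [[ 8.11020215e-04 -9.71005557e-01 -2.39055537e-01  6.58362547e-02]
 [ 9.99999651e-01  7.39890526e-04  3.87282889e-04  1.52000557e-04]
 [-1.99178910e-04 -2.39055768e-01  9.71005819e-01 -1.85805687e-01]
 [ 0.00000000e+00  0.00000000e+00  0.00000000e+00  1.00000000e+00]]
```

View pics/c1.png

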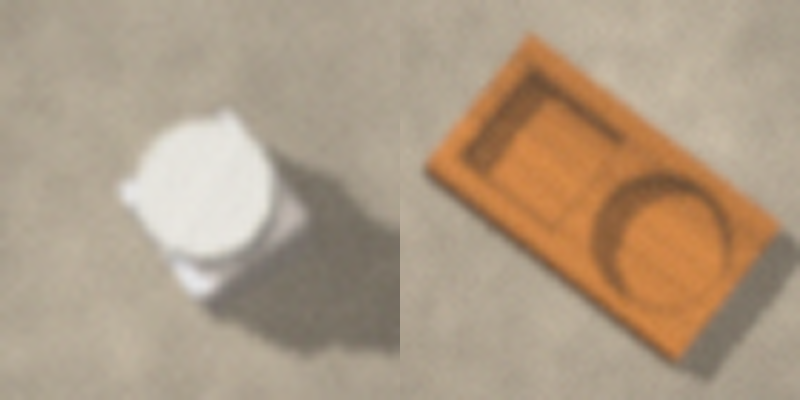

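Jar at about (0.478, 0.051), 34° mod 90. The holder is 171x93 mm, so it is the middle-sized one, with its x at about -129° and the square well near (0.564, -0.154). I'll check joint 7 room and look at both from above with the wrist camera.

```bash
cat >> h.py <<'E'
def down(deg): return (R.from_euler('z',deg,degrees=True)*R.from_euler('x',180,degrees=True)).as_quat()
def wcloud():
    pos=np.array(robot.current_tool_pos()); rot=R.from_quat(robot.current_ee_rot())
    c=optics.read_camera("wrist"); K=c["intrinsics"]; z=c["range_z"]; h,w=z.shape
    u,v=np.meshgrid(np.arange(w),np.arange(h)); x=(u-K[0,2])/K[0,0]; y=(v-K[1,2])/K[1,1]
    t=np.hypot(x,y)+1e-9; s=np.tan(t)/t
    p=np.stack([x*s*z,y*s*z,z],-1); T=np.array(c["tool_from_camera"])
    P=(p@T[:3,:3].T+T[:3,3])@rot.as_matrix().T+pos; P[z==0]=np.nan
    return c["image"],P
def ortho(im,P,cx,cy,zp,half=.07,n=400):
    """top-down view rectified on plane zp: x up, y left"""
    m=np.abs(P[...,2]-zp)<.004
    out=np.zeros((n,n,3),np.uint8)
    return out
E
python3 - <<'E'
from h import *
for nm,p in(("jar",(.478,.051,.087)),("well",(.564,-.154,.097))):
    for a in range(-180,360,30):
        s=ik(np.array(p),down(a)); print(nm,a,None if s is None else np.round(s,2))
E
python3 - <<'E'
from h import *
robot.move_pose(np.array([.44,.051,.25]),down(180))
im,P=wcloud(); cv2.imwrite("pics/w1.png",im); np.savez("w1.npz",im=im,P=P)
print(robot.current_q(),robot.current_time_s())
E
```

```text
jar -180 [-0.74  0.11  0.58  2.   -0.07  1.05  1.44]
jar -150 [-0.72  0.11  0.56  1.99 -0.07  1.05  1.96]
jar -120 [-0.7   0.11  0.53  1.99 -0.06  1.05  2.48]
jar -90 [ 0.97  0.44 -1.36  1.92  0.47  1.17  2.58]
jar -60 [-1.27  0.21  1.18  2.01 -0.22  1.06 -2.6 ]
jar -30 [-1.27  0.21  1.18  2.01 -0.22  1.06 -2.08]
jar 0 [-0.79  0.12  0.63  2.   -0.08  1.05 -1.7 ]
jar 30 [-0.8   0.12  0.64  2.   -0.08  1.05 -1.17]
jar 60 [-0.79  0.12  0.63  2.   -0.08  1.05 -0.65]
jar 90 [-0.78  0.12  0.62  2.   -0.08  1.05 -0.13]
jar 120 [-0.77  0.11  0.61  2.   -0.08  1.05  0.4 ]
jar 150 [-0.76  0.11  0.6   2.   -0.07  1.05  0.92]
jar 180 [-0.74  0.11  0.58  2.   -0.07  1.05  1.44]
jar 210 [-0.72  0.11  0.56  1.99 -0.07  1.05  1.96]
jar 240 [-0.7   0.11  0.53  1.99 -0.06  1.05  2.48]
jar 270 [ 0.97  0.44 -1.36  1.92  0.47  1.17  2.58]
jar 300 [-1.27  0.21  1.18  2.01 -0.22  1.06 -2.6 ]
jar 330 [-1.27  0.21  1.18  2.01 -0.22  1.06 -2.08]
well -180 [-0.49  0.42  0.85  1.73 -0.35  1.15  2.04]
well -150 [ 0.73  0.4  -0.66  1.67  0.26  1.16  2.09]
well -120 [ 1.1   0.66 -1.24  1.65  0.64  1.31  2.36]
well
[... 179 characters left out ...]
4  1.74 -0.4   1.16 -1.06]
well 30 [-0.55  0.46  0.94  1.74 -0.4   1.16 -0.54]
well 60 [-0.56  0.46  0.95  1.74 -0.4   1.16 -0.01]
well 90 [-0.56  0.46  0.95  1.74 -0.41  1.16  0.51]
well 120 [-0.56  0.46  0.95  1.74 -0.4   1.16  1.03]
well 150 [-0.5   0.43  0.86  1.73 -0.35  1.15  1.52]
well 180 [-0.49  0.42  0.85  1.73 -0.35  1.15  2.04]
well 210 [ 0.73  0.4  -0.66  1.67  0.26  1.16  2.09]
well 240 [ 1.1   0.66 -1.24  1.65  0.64  1.31  2.36]
well 270 [-0.68  0.58  1.16  1.74 -0.57  1.21 -2.51]
well 300 [-0.68  0.58  1.16  1.74 -0.57  1.21 -1.98]
well 330 [-0.68  0.58  1.16  1.74 -0.57  1.21 -1.46]
[-0.83666336 -0.15461371  0.55998283  1.85454437  0.08317852  1.41890526
  1.2774709 ] 2.4333
```

View pics/w1.png

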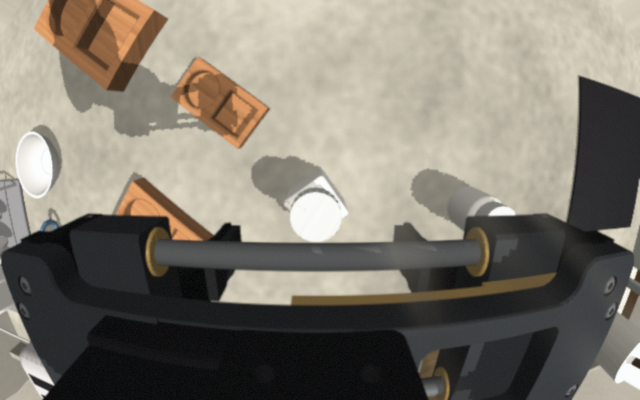

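The cap is at (316,215), close to the gripper beam. The image top is tool +x, so for a better view I'll approach with tool yaw near 20° and stand back a little.

```bash
cat > look.py <<'E'
from h import *
import sys
x,y,a,back,z,nm=*map(float,sys.argv[1:6]),sys.argv[6]
d=np.array([np.cos(np.radians(a)),np.sin(np.radians(a))])
xy=np.array([x,y])-back*d
robot.move_pose(np.array([*xy,z]),down(a)); robot.hold(.3)
im,P=wcloud(); np.savez(nm+".npz",im=im,P=P)
m=np.linalg.norm(P[...,:2]-[x,y],axis=-1)<.1
r,c=np.where(m); box=(r.min(),r.max(),c.min(),c.max()); print("box",box,robot.current_time_s())
k=im[box[0]:box[1],box[2]:box[3]]; s=min(600/k.shape[0],800/k.shape[1]); cv2.imwrite(f"pics/{nm}.png",cv2.resize(k,None,fx=s,fy=s,interpolation=cv2.INTER_CUBIC)[:600,:800])
E
python3 look.py .478 .051 20 .08 .20 j1
python3 - <<'E'
from h import *
f=np.load("j1.npz"); P=f["P"]; w=P.reshape(-1,3); w=w[np.linalg.norm(w[:,:2]-[.478,.051],axis=1)<.06]
for a,b in((.1,.112),(.062,.076),(-.01,.01)):
    q=w[(w[:,2]>a)&(w[:,2]<b)]; e=(q[:,:2]*1000).astype(np.float32)
    print(a,len(q),np.median(q[:,2]),cv2.minAreaRect(e),cv2.minEnclosingCircle(e))
E
python3 look.py .564 -.154 37 .09 .22 h1
python3 - <<'E'
from h import *
f=np.load("h1.npz"); P=f["P"]; w=P.reshape(-1,3); w=w[np.linalg.norm(w[:,:2]-[.538,-.187],axis=1)<.14]
q=w[(w[:,2]>.028)&(w[:,2]<.042)]; print("holder",len(q),np.median(q[:,2]),cv2.minAreaRect((q[:,:2]*1000).astype(np.float32)))
q=w[(w[:,2]>.0)&(w[:,2]<.014)&(np.linalg.norm(w[:,:2]-[.564,-.154],axis=1)<.045)]; print("floor",len(q),np.median(q[:,2]),cv2.minAreaRect((q[:,:2]*1000).astype(np.float32)))
E
```

```text
box (np.int64(33), np.int64(381), np.int64(4), np.int64(633)) 5.1083
0.1 3182 0.10831858747027805 ((475.98968505859375, 49.709564208984375), (57.372276306152344, 56.27014923095703), 19.238351821899414) ((476.2265625, 50.26810073852539), 29.39128875732422)
0.062 369 0.06936089745634136 ((476.6667785644531, 50.46897888183594), (60.287757873535156, 60.99736022949219), 34.7884407043457) ((476.6308288574219, 50.05721664428711), 39.92915344238281)
-0.01 3656 0.00015531710716813751 ((478.107421875, 50.69970703125), (118.60669708251953, 119.23069763183594), 19.587310791015625) ((478.04669189453125, 51.01751708984375), 59.976959228515625)
box (np.int64(31), np.int64(372), np.int64(14), np.int64(629)) 6.4417
holder 5895 0.03397186117696821 ((539.0088500976562, -186.81515502929688), (177.54824829101562, 97.12884521484375), 50.97989273071289)
floor 2549 0.00817674985419406 ((565.4031372070312, -154.22845458984375), (65.20043182373047, 65.6985855102539), 50.65557098388672)
```

View pics/j1.png

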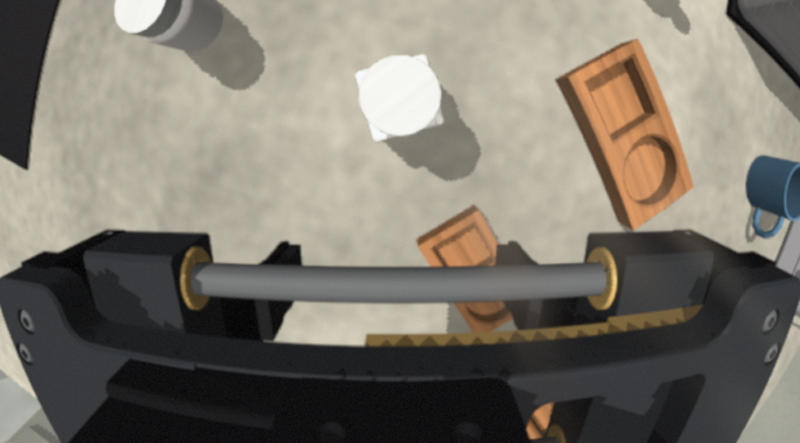

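View pics/h1.png

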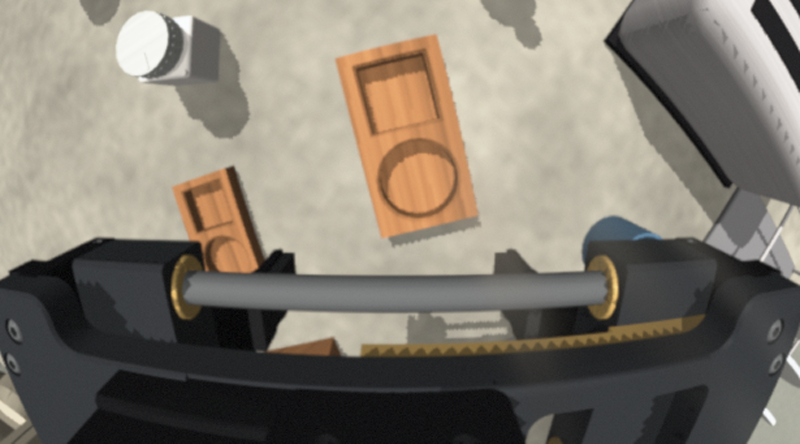

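Depth gives the jar centre as (0.4765, 0.050) at 34.8° and the well as (0.5654, -0.1542) at 51°; the holder measures 178x97, top 0.034, floor 0.008, which all fits. In the pictures the cap is at (400,95) of j1 and the well at (398,90) of h1. I'll enlarge the cap for its bar while grasping.

Run:
```python
from h import *
f=np.load("j1.npz"); im=f["im"]; P=f["P"]
# rectify to world top-down on z=.108 plane: fit homography from world points to pixels
r,c=np.where((np.abs(P[...,2]-.1083)<.003)&(np.linalg.norm(P[...,:2]-[.4765,.05],axis=-1)<.045))
W=P[r,c][:,:2]; px=np.stack([c,r],1).astype(np.float32)
o=np.stack([(.05+.045-W[:,1])/.09*600,(.4765+.045-W[:,0])/.09*600],1).astype(np.float32)
H=cv2.findHomography(px,o,cv2.RANSAC,5)[0]
k=cv2.warpPerspective(im,H,(600,600),flags=cv2.INTER_CUBIC)
g=k.astype(float).mean(2); g=np.clip((g-205)/(250-205)*255,0,255).astype(np.uint8)
cv2.imwrite("pics/cap.png",g)
robot.move_pose(np.array([.4765,.0502,.16]),down(20))
robot.move_straight(np.array([.4765,.0502,.088]),feed=.08,max_force=15)
robot.grasp(50)
print(robot.current_tool_pos(),robot.current_gripper_width()*87,robot.current_grasp_force(),robot.current_contact_force(),robot.current_time_s())
```

```text
[0.47652028 0.05019864 0.08799903] 0.5018245144639147 0.0 [-0.19544373  0.05825444 -1.0968351 ] 10.05
```

View pics/cap.png

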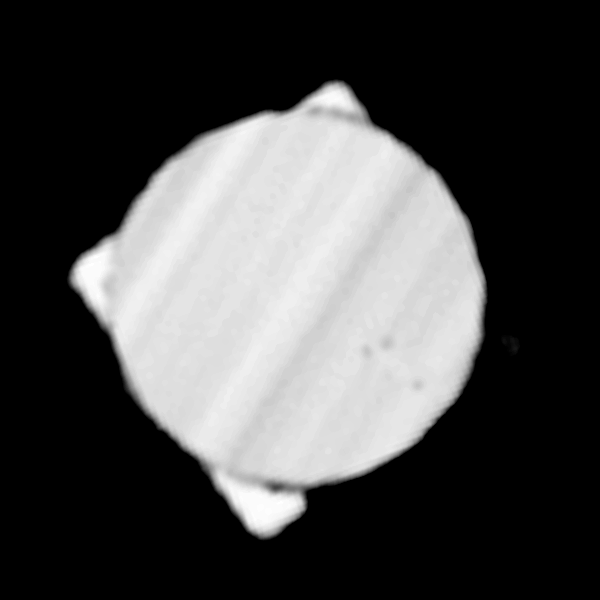

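The fingers closed on nothing (width about 0.5 mm), so I need to look before moving.

Run:
```python
from h import *
c=optics.read_camera("scene"); P=cloud(c); 
w=P[190:290,310:390]; m=(w[...,2]>.1)&(w[...,2]<.114); q=w[m]; print(len(q),q.mean(0),robot.current_gripper_width(),robot.current_grasp_force(),robot.current_ee_rot())
im,Pw=wcloud()
cv2.imwrite("pics/d1.png",np.hstack([cv2.resize(c["image"][120:320,260:460],(400,400)),cv2.resize(im,(400,250))[:, :].copy() if 0 else cv2.copyMakeBorder(cv2.resize(im,(400,250)),75,75,0,0,0)]))
```

```text
190 [0.48433985 0.05475599 0.10887722] 0.011493844063440476 0.0 [ 9.84810276e-01  1.73633867e-01 -3.98501397e-06 -1.20825258e-06]
```

View pics/d1.png

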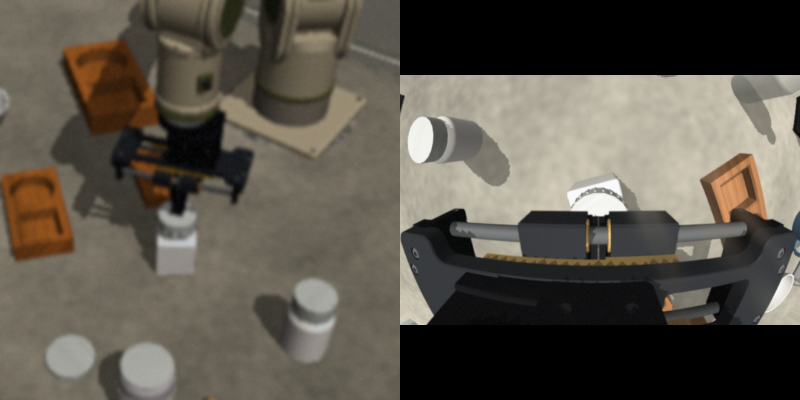

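The closed fingers are beside the cap, on the robot side, and the jar is still upright. I'll work out where the fingers and jar are from the clouds before lifting.

Run:
```python
from h import *
c=optics.read_camera("scene"); P=cloud(c); im=c["image"].astype(int)
w=P.reshape(-1,3); g=im.mean(2).ravel()
near=np.linalg.norm(w[:,:2]-[.4765,.05],axis=1)<.09
for z0,z1 in((.085,.1),(.1,.107),(.113,.125),(.125,.14),(.14,.16)):
    m=near&(w[:,2]>z0)&(w[:,2]<z1)&(g<70); q=w[m]
    if len(q): print("dark",z0,len(q),q.mean(0).round(3),q.min(0).round(3),q.max(0).round(3))
for nm,V in(("scene",P),("wrist",wcloud()[1])):
    w=V.reshape(-1,3); near=np.linalg.norm(w[:,:2]-[.4765,.05],axis=1)<.09
    q=w[near&(w[:,2]>.104)&(w[:,2]<.112)]; print(nm,len(q),q.min(0).round(3),q.max(0).round(3),q.mean(0).round(3))
    q=w[near&(w[:,2]>.062)&(w[:,2]<.074)]; print(nm,"shoulder",len(q),q.min(0).round(3),q.max(0).round(3),cv2.minAreaRect((q[:,:2]*1000).astype(np.float32)))
a=robot.current_tool_pos()
robot.move_straight(np.array([a[0],a[1],.17]),feed=.15)
im,P=wcloud(); w=P.reshape(-1,3); near=np.linalg.norm(w[:,:2]-[.48,.052],axis=1)<.09
q=w[near&(w[:,2]>.102)&(w[:,2]<.113)];print("up",len(q),cv2.minEnclosingCircle((q[:,:2]*1000).astype(np.float32)))
robot.release()
c=optics.read_camera("top"); P=cloud(c); w=P.reshape(-1,3); near=np.linalg.norm(w[:,:2]-[.48,.052],axis=1)<.09
q=w[near&(w[:,2]>.102)&(w[:,2]<.113)];print("top",len(q),cv2.minEnclosingCircle((q[:,:2]*1000).astype(np.float32)))
print(robot.current_time_s(),robot.current_gripper_width())
```

```text
dark 0.085 10 [0.501 0.038 0.093] [0.497 0.031 0.089] [0.505 0.044 0.098]
dark 0.1 1 [0.462 0.029 0.107] [0.462 0.029 0.107] [0.462 0.029 0.107]
dark 0.113 19 [0.482 0.053 0.119] [0.467 0.046 0.114] [0.489 0.06  0.124]
dark 0.125 24 [0.484 0.055 0.133] [0.472 0.048 0.125] [0.488 0.064 0.14 ]
dark 0.14 42 [0.485 0.054 0.15 ] [0.48  0.041 0.14 ] [0.491 0.067 0.159]
scene 152 [0.449 0.024 0.104] [0.506 0.079 0.112] [0.483 0.054 0.109]
scene shoulder 116 [0.459 0.01  0.062] [0.516 0.09  0.074] ((478.7447509765625, 50.9171142578125), (60.64652633666992, 58.568233489990234), 34.158695220947266)
wrist 2245 [0.48  0.03  0.104] [0.506 0.079 0.112] [0.494 0.057 0.108]
wrist shoulder 1239 [0.469 0.026 0.062] [0.517 0.09  0.072] ((493.93902587890625, 60.929107666015625), (28.490163803100586, 63.882545471191406), 24.14415740966797)
up 3203 ((477.17840576171875, 50.42781066894531), 29.06255340576172)
top 0 ((0.0, 0.0), 0.0)
12.5667 0.9986441882793585
```

The jar has not moved (0.477, 0.050): the fingers closed above the cap, so the fingertips seem higher than the TCP figure implies. I'll measure the fingertips directly.

Run:
```python
from h import *
tp=np.array(robot.current_tool_pos()); print(tp,robot.current_contact_force())
rt=R.from_quat(robot.current_ee_rot())
for nm in("wrist","scene"):
    if nm=="wrist": im,P=wcloud()
    else: c=optics.read_camera("scene"); P=cloud(c); im=c["image"]
    w=P.reshape(-1,3); g=im.mean(2).ravel(); L=rt.inv().apply(np.nan_to_num(w,nan=9)-tp)
    m=(np.abs(L[:,0])<.05)&(np.abs(L[:,1])<.08)&(L[:,2]>-.12)&(L[:,2]<.03)
    for z in np.arange(-.12,.03,.01):
        k=m&(L[:,2]>=z)&(L[:,2]<z+.01)
        if k.sum(): print(nm,round(z,3),k.sum(),L[k].min(0).round(3),L[k].max(0).round(3),g[k].mean().round())
    if nm=="scene": cv2.imwrite("pics/d2.png",cv2.resize(im[120:320,260:460],(600,600),interpolation=2))
```

```text
[0.47649676 0.05019537 0.1700068 ] [ 0.50808362  0.13264793 -0.68531001]
wrist -0.12 20519 [-0.035 -0.08  -0.12 ] [ 0.038  0.08  -0.11 ] 70.0
wrist -0.11 6362 [-0.037 -0.08  -0.11 ] [ 0.038  0.08  -0.1  ] 66.0
wrist -0.1 1132 [-0.034 -0.08  -0.1  ] [ 0.038  0.08  -0.09 ] 41.0
wrist -0.09 698 [-0.005 -0.057 -0.09 ] [ 0.013  0.056 -0.08 ] 21.0
wrist -0.08 1082 [-0.011 -0.05  -0.08 ] [ 0.01   0.051 -0.07 ] 39.0
wrist -0.07 338 [-0.01  -0.045 -0.07 ] [ 0.005  0.043 -0.06 ] 37.0
wrist -0.06 162 [-0.011 -0.054 -0.06 ] [ 0.011  0.052 -0.05 ] 47.0
wrist -0.05 333 [-0.01  -0.054 -0.05 ] [ 0.011  0.053 -0.04 ] 51.0
wrist -0.04 347 [ 0.002 -0.053 -0.04 ] [ 0.011  0.052 -0.03 ] 51.0
wrist -0.03 209 [-0.001 -0.053 -0.03 ] [ 0.011  0.051 -0.023] 71.0
scene -0.12 250 [-0.034 -0.078 -0.12 ] [ 0.04   0.079 -0.11 ] 39.0
scene -0.11 116 [-0.033 -0.08  -0.11 ] [ 0.039  0.079 -0.1  ] 38.0
scene -0.1 7 [-0.005 -0.08  -0.1  ] [ 0.036  0.061 -0.094] 44.0
scene -0.09 8 [-0.006  0.047 -0.089] [ 0.012  0.052 -0.08 ] 18.0
scene -0.08 33 [-0.005 -0.058 -0.08 ] [ 0.013  0.058 -0.07 ] 20.0
scene -0.07 33 [-0.002 -0.057 -0.07 ] [ 0.013  0.054 -0.06 ] 24.0
scene -0.06 23 [-0.006 -0.055 -0.059] [ 0.012  0.054 -0.05 ] 23.0
scene -0.05 22 [-0.005 -0.053 -0.05 ] [ 0.013  0.051 -0.04 ] 20.0
scene -0.04 25 [-0.008 -0.053 -0.04 ] [ 0.013  0.051 -0.03 ] 29.0
scene -0.03 11 [-0.009 -0.053 -0.03 ] [ 0.01   0.048 -0.023] 42.0
```

View pics/d2.png

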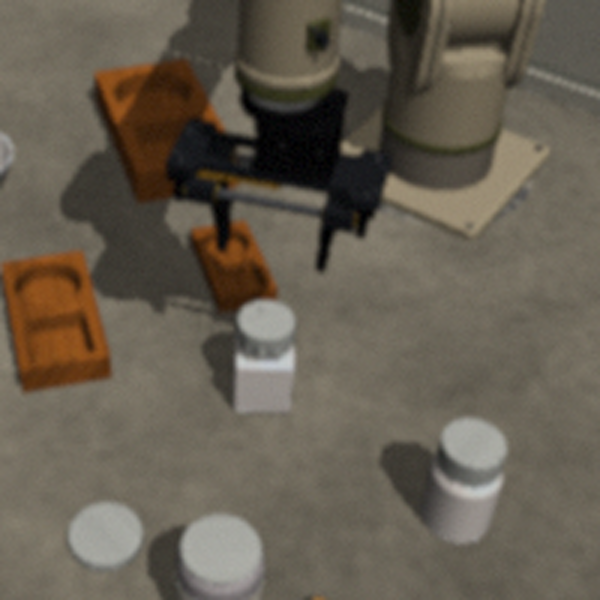

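Both cameras put the fingertips 23 mm behind the reported TCP rather than 8 mm ahead. So the TCP readings lie 31 mm further out than described, while x and y are centred. I'll shift the heights by 31 mm and grasp again. In the cap picture the bar runs from (235,440) to (400,170), at -31° in world, so the cap starts near 23° and a turn of about 58° fits.

Run:
```python
from h import *
robot.move_straight(np.array([.4768,.0503,.056]),feed=.12,max_force=10)
robot.grasp(55)
print(robot.current_tool_pos(),robot.current_gripper_width()*87,robot.current_grasp_force(),robot.current_contact_force())
if robot.current_gripper_width()*87>50:
    f0=robot.current_contact_force()[2]
    robot.move_straight(np.array([.4768,.0503,.125]),feed=.12)
    print("lift",robot.current_contact_force()[2]-f0,robot.current_gripper_width()*87)
    robot.move_pose(np.array([.5654,-.1542,.125]),down(36.2))
    robot.hold(.2)
    c=optics.read_camera("scene"); P=cloud(c); w=P.reshape(-1,3); 
    near=np.linalg.norm(w[:,:2]-[.5654,-.1542],axis=1)<.07
    q=w[near&(w[:,2]>.072)&(w[:,2]<.135)];print("jar body",len(q),q.min(0),cv2.minAreaRect((q[:,:2]*1000).astype(np.float32)))
    cv2.imwrite("pics/d3.png",c["image"])
print(robot.current_tool_pos(),robot.current_time_s())
```

```text
[0.47693981 0.05009991 0.05608334] 57.51264532122774 55.00006759073585 [ 1.32519453 -1.38913765  0.79112541]
lift -5.914963135314177 57.32591855014565
jar body 304 [ 0.55795038 -0.18670727  0.07249426] ((586.1032104492188, -144.39974975585938), (40.16239547729492, 77.41307067871094), 13.405132293701172)
[ 0.5654679  -0.15298275  0.12497403] 16.2667
```

The jar is held (5.9 N). Lowering it into the well.

Run:
```python
from h import *
print(robot.current_tool_pos())
robot.move_straight(np.array([.5654,-.1542,.100]),feed=.1); print(robot.current_tool_pos())
s=robot.move_straight(np.array([.5654,-.1542,.062]),feed=.04,max_force=10)
print(s,robot.current_tool_pos(),robot.current_contact_force(),robot.current_moment(),robot.current_time_s())
```

```text
[ 0.5654679  -0.15298275  0.12497403]
[ 0.56505325 -0.15402014  0.09967163]
True [ 0.56525579 -0.15433946  0.06396684] [-1.15709363  0.72656311  5.40106846] [0.13382256 0.47905231 0.01903987] 17.5167
```

It stopped at z 0.0640, exactly the seated height. Now the turn in place.

Run:
```python
from h import *
robot.hold(.4)
p=np.array([.5653,-.1543,.0638])
for a in (10,20,30,40,50,59):
    robot.move_pose(p,down(36.2+a))
    print(a,np.round(robot.current_tool_pos(),4),np.round(robot.current_contact_force(),1),np.round(robot.current_moment()[2],2),round(robot.current_gripper_width()*87,2))
print(robot.current_q(),robot.current_time_s())
im,P=wcloud(); np.savez("t.npz",im=im,P=P)
```

```text
10 [ 0.5654 -0.1548  0.0641] [-0.4 -1.3  1.4] 0.03 57.57
20 [ 0.5654 -0.1547  0.0641] [-0.8 -1.8  1.5] 0.06 57.32
30 [ 0.5655 -0.1546  0.0641] [-0.3 -1.3  3.4] 0.08 57.55
40 [ 0.566  -0.1544  0.0648] [-2.4 -0.6  9.4] 0.16 57.08
50 [ 0.5667 -0.1543  0.0657] [-3.4  0.6 16.5] 0.1 57.47
59 [ 0.567  -0.1544  0.0658] [-1.  -0.5 16.5] 0.07 57.61
[-0.26366581  0.39285849  0.55567299  1.74684841 -0.23442612  1.06449936
  0.45570407] 19.5583
```

Upward push appeared at about 40–50° of turn: the seal has let the cap go, as expected. Lifting straight up by 40 mm.

Run:
```python
from h import *
robot.hold(.2)
s=robot.move_straight(np.array([.5655,-.1543,.075]),feed=.03,max_force=25)
print(s,robot.current_tool_pos(),robot.current_contact_force())
if not s:
    robot.move_straight(np.array([.5655,-.1543,.104]),feed=.04); robot.hold(.5)
print(robot.current_tool_pos(),robot.current_contact_force(),robot.current_gripper_width()*87,robot.current_grasp_force(),robot.current_time_s())
c=optics.read_camera("scene"); P=cloud(c); w=P.reshape(-1,3)
q=w[(np.linalg.norm(w[:,:2]-[.5654,-.1543],axis=1)<.06)]
for a in np.arange(.03,.16,.008):
    k=q[(q[:,2]>=a)&(q[:,2]<a+.008)]
    if len(k): print(a.round(3),len(k),k.min(0).round(3),k.max(0).round(3))
r,cc=np.where(np.linalg.norm(P[...,:2]-[.5654,-.1543],axis=-1)<.1)
k=c["image"][r.min()-20:r.max(),cc.min():cc.max()]; s=min(600/k.shape[0],800/k.shape[1]); cv2.imwrite("pics/e.png",cv2.resize(k,None,fx=s*.99,fy=s*.99,interpolation=2))
```

```text
False [ 0.56551797 -0.15423109  0.07489725] [ 0.38291238 -0.8066153  -0.05023013]
[ 0.5654796  -0.15429011  0.10396915] [ 0.20808532 -0.22935237 -0.57020921] 57.51197377953075 54.99959839973599 21.7083
0.03 262 [ 0.506 -0.214  0.03 ] [ 0.625 -0.096  0.038]
0.038 68 [ 0.507 -0.211  0.038] [ 0.623 -0.102  0.046]
0.046 36 [ 0.561 -0.183  0.046] [ 0.607 -0.115  0.053]
0.054 44 [ 0.561 -0.194  0.054] [ 0.605 -0.113  0.062]
0.062 39 [ 0.561 -0.189  0.063] [ 0.604 -0.113  0.07 ]
0.07 45 [ 0.528 -0.19   0.07 ] [ 0.604 -0.114  0.078]
0.078 111 [ 0.534 -0.191  0.078] [ 0.605 -0.114  0.086]
0.086 28 [ 0.559 -0.165  0.086] [ 0.586 -0.128  0.092]
0.094 23 [ 0.55  -0.16   0.095] [ 0.591 -0.128  0.102]
0.102 47 [ 0.546 -0.163  0.102] [ 0.59  -0.132  0.11 ]
0.11 22 [ 0.559 -0.153  0.11 ] [ 0.583 -0.135  0.116]
0.126 22 [ 0.527 -0.158  0.13 ] [ 0.602 -0.125  0.134]
0.134 40 [ 0.526 -0.16   0.134] [ 0.603 -0.124  0.142]
0.142 42 [ 0.526 -0.157  0.142] [ 0.602 -0.124  0.15 ]
0.15 79 [ 0.526 -0.164  0.15 ] [ 0.603 -0.123  0.158]
0.158 79 [ 0.525 -0.164  0.158] [ 0.604 -0.126  0.166]
```

View pics/e.png

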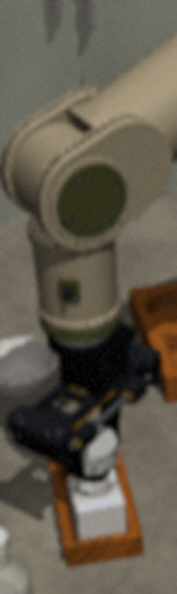

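The jar is seated (shoulder at 0.078, mouth at about 0.11). The cap is held about 2 cm above it, and the wrist carries only the cap's weight. Handing in.

```bash
python3 -c "
from h import *
print(ticket.finish_job())"
```

```text
the job is handed in; nothing more can be done
None
```

The job is handed in (no verdict shown yet): the jar stands in the square well, and the cap is unscrewed and held level and centred about 2 cm above its mouth, at about 22 s of the allowed 43 s on the robot clock.

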